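# Prop the drawer front and open the touch-up paint

### The arm

A 6-joint arm with a two-finger parallel gripper is mounted at the origin on the work surface. World frame = base frame: x ahead of the robot, y to its left, z up, the work surface at z = 0. Lengths are in mm, angles in degrees, forces in N, time in s.
With the tool pointing down it reaches from about 350 to 850 mm from the base axis. Payload 8.1 kg.
Tool frame: the origin (TCP) lies at the very end of the fingers, on their centre line; the grasp point (between the pads) lies 19 mm behind it; z points along the fingers, y is the line along which they close (so a half turn about z gives the same grasp; the last joint's range is limited). The gripper opens to 93 mm and grips with 3 to 60 N. Pads are 15 mm wide; open, the fingers measure 128 mm over their backs; the gripper's body (75 mm by 188 mm) begins 65 mm behind the grasp point.
Start: joints at [59.622, 7.471, 85.268, -0, 87.261, -4.893], TCP at [258.146, 541.632, 218.635] pointing down, gripper open.
Joint ranges: [-169.43, 169.43], [-51.17, 129.36], [1.28, 143.12], [-76.62, 256.62], [0, 156.53], [-152.29, 152.29]. Speed limits (degrees/s): [136.94, 136.94, 159.86, 180, 180, 180].

### API

Orientations are given as [roll, pitch, yaw] about the fixed x, y, z axes, in that order (R = Rz(yaw) Ry(pitch) Rx(roll)).
In Python, from plant import ctrl, imaging gives the robot as it stands.
- The arm moves only by the tool arm_command, never from a script. Its arguments are lists of equal length, an entry for each row: "claw": the finger opening in cm, from 0 to 9.3; "slide": the shift along the tool's x, y, z in cm, a list of three; "spin": the turn about the tool's z in rad. In form: {"claw": [claw, ...], "slide": [[dx, dy, dz], ...], "spin": [spin, ...]}. A call has 1 to 8 rows; each row shifts and turns the commanded pose from where the row before left it, along the tool's axes as they then stand; what a row does not reach is not made up. A row lasts 1/8 s, in which the tool goes at most 62.5 mm and 10.7 degrees, less where a joint would pass 70% of its speed; a pose out of reach is approached as far as the arm can. A call is refused whole if a number of a shift passes 6.25 or a number of a turn 0.188, either way. A call with a gripper value outside its range is refused whole. The fingers move at their own pace and stop on an object; "grip_force" is the grip in N (left out, the last holds). Time passes only in rows, so rows that do not move let the fingers close. It gives the time, the measured TCP pose, the force, the opening and the grip force at its end, in the units of the state.
- ctrl.sense(): the state, without advancing time (a new reading comes with each control period).
- imaging.capture(name): name is "scene" or "top"; returns a dict with "img" (400x640x3 uint8, red, green, blue), "depth" (400x640 float32, mm along the optical axis (not along the pixel's ray), 0 where there is no reading), "fx", "fy", "cx", "cy" (pixels), "D" ([k1, k2, p1, p2, k3] as OpenCV has them; the pictures are not rectified), "T" (4x4, takes a point from camera to world coordinates). Camera axes: x right, y up, looking along -z (the intrinsics and any distortion apply to the point x, -y, -z); pixel columns grow to the right and rows downward; lengths in mm; the calibration is good to about 2 mm. A picture is of the moment at which its call begins.
- ctrl.close_job(): hands the job in; it is judged then, once.
The state is a dict: "time_s": time; "joint_pos": joint angles; "qd": joint speeds; "effort": joint torques, N m; "tcp_pos": TCP position; "ee_rot": TCP orientation; "wrist_force": force on the tool from outside, world axes, zero at the start; "torque": the same for the moment, N m; "grip_width": finger opening in mm; "finger_force": force on a finger pad.
Only numpy, scipy, OpenCV 4.12 (cv2) and the standard library are available. Lean on these libraries where they do the work, as an engineer would, in place of code of your own. Each camera call takes 0.05 s, during which the arm holds its last target. There are 200 camera calls.

### The job

Get the grey drawer front ready for touching up: lift it out of the drying rack, stand its lower short edge on the cabinet top and lean it back against the navy pail at a steady slant of some 20 degrees, and let go of it. Then unscrew the tight cap of the square paint jar (anticlockwise seen from above) with the jar left standing in the caddy pocket that braces it, stop turning when the threads let go, lift the cap straight up and finish still holding it, level, its lower rim about a centimetre above the open mouth so that it drips back in. Leave the pail where it stands, and do not disturb the brush holder, the scoop or the dishes.

Things in the scene. Friction and masses are not known exactly. Their poses are not given: they have to be found in the camera images.
- panel: grey painted MDF drawer front, a flat slab 150 mm (x) by 12 mm (y, thickness) by 200 mm (z), 0.27 kg, both faces alike. Origin: centre of its lower 150 x 12 mm edge. It starts upright in the middle gap of the rack, lower edge 14 mm above the cabinet top, loose between dowels 62 mm high: lift it straight up 55 mm or more to clear them.
- rack: light wooden drying rack, fixed, 112 mm (x) by 100 mm (y): two rails 14 mm high with four 9 mm dowels each, 62 mm high over all. Origin: centre of its underside. The panel stands in the middle gap, its thickness along the rack's y.
- pail: navy plastic pail, loose, about 0.6 kg, 150 mm high; outer radius 66 mm at the foot and 85 to 87 mm at the rim bead (9 mm high, its top at 150 mm), open at the top; a thin wire bail hangs down on its +x side. Origin: centre of its underside. A panel leaning on it touches the rim bead at 150 mm height.
- caddy: dark grey painter's caddy, fixed, 150 mm (x) by 85 mm (y), walls 45 mm high. A square pocket towards its -x end, centred 30 mm from the origin, holds the paint jar; the other compartment holds sanding blocks. Origin: on its underside.
- jar: square off-white paint jar with grey patches, body 66 x 66 mm, shoulder at 64 to 72 mm, round neck 42 mm across, rim at 100 mm, 0.36 kg. Origin: centre of its underside, z up. Stands loose in the caddy's square pocket (69 mm inside, floor 6 mm above the cabinet top), which stops it turning more than a few degrees; lifting the cap before its threads let go pulls the jar out.
- jar_mouth (a point): centre of the jar's open mouth, at rim height, 100 mm above the jar's underside; hidden in the cap at the start. The cap's lower rim must rise about 22 mm from its screwed-on height to come level with it.
- cap: dark green ribbed screw cap on the jar, 56 mm across (57 over the ribs), 28 mm high, 0.04 kg, a pale stripe on its top along its +x. Origin: centre of its lower rim, z up; screwed on, it sits 78 to 80 mm above the jar's underside and 6 to 8 mm above the top of the shoulder's slope. Its x axis starts within 10 degrees of the jar's x axis. Everything in it repeats each third of a turn.
- brush_holder: clear acrylic square holder, 70 x 70 x 105 mm, with two brushes standing in it up to about 175 mm. Origin: centre of its underside. To be left alone.
- scoop: stainless scoop with slotted head, 192 mm long, 70 mm wide, lying along its x, handle towards -x. To be left alone.
- cap_top (a point): centre of the cap's top, 28 mm above its lower rim. Thread: three lugs in the cap under three neck ramps, and a springy liner pressing some 18 N on the rim, so it starts tight (about 0.3 N m; a grip under 15 N slips round). Turned anticlockwise from above it is free once its x is about 66 degrees past the jar's x, until about 98 degrees, where the next ramps begin. It rises about 2 mm.
- dishes: two stacked terracotta-coloured plastic dishes (one thing), 124 mm across, 31 mm high. Origin: centre of the underside. To be left alone.
Things that resemble listed ones, but are neither listed nor needed, are in the scene too. Of the things that look like the panel, the middle-sized one is meant.

How it is judged:
By the outcome, as a careful person would: the job done as asked, in the order asked, and still so for the second after the job is handed in, while the arm keeps its last pose, push and grip.
It also fails if it takes over 51 s, if anything falls off the work surface, if the arm or the gripper's body presses on something with over 40 N, if the wrist force passes 120 N, or if a joint passes its speed limit or range.

## Working session

There is one attempt and no reset: what is moved stays moved. The work goes in short steps, Python scripts to look and compute and a tool call to move; the robot and the scene stay as the last step left them, time stands still between calls to the robot, and variables do not carry over. Pictures are saved under pics/ and viewed, at most 10 in all, crops included, and the job is handed in when it is done.

Besides the shell and the picture viewer there is one more tool, called after "Emit:" as name([rows], argument=value, ...), one row to a line, values as JSON. arm_command: Moves the arm, as the interface text tells. Its arguments: {"type":"object","properties":{"claw":{"type":"array","items":{"type":"number"}},"slide":{"type":"array","items":{"type":"array","items":{"type":"number"}}},"spin":{"type":"array","items":{"type":"number"}},"grip_force":{"type":"number"}},"required":["claw","slide","spin"]}

```bash
mkdir -p pics; ls; cat > h.py <<'E'
import numpy as np, cv2
from plant import ctrl, imaging
def cap(n):
    c=imaging.capture(n); np.savez(f'/tmp/{n}.npz',**c); return c
def load(n): return dict(np.load(f'/tmp/{n}.npz'))
def cloud(c):
    h,w=c['depth'].shape; u,v=np.meshgrid(np.arange(w),np.arange(h))
    K=np.array([[c['fx'],0,c['cx']],[0,c['fy'],c['cy']],[0,0,1]],float)
    p=cv2.undistortPoints(np.stack([u,v],-1).reshape(-1,1,2).astype(float),K,np.array(c['D'],float)).reshape(h,w,2)
    d=c['depth']; P=np.stack([p[...,0]*d,-p[...,1]*d,-d],-1)
    W=P@c['T'][:3,:3].T+c['T'][:3,3]; W[d==0]=np.nan; return W
E
python3 - <<'E'
from h import *
for n in('scene','top'):
    c=cap(n); cv2.imwrite(f'pics/{n}0.png',c['img'][...,::-1]); print(n,c['fx'],c['D'],c['T'].round(2).tolist(),(c['depth']==0).mean())
print(ctrl.sense())
E
```

```text
pics
scene 518.5293363540748 [-0.05279819  0.          0.          0.          0.        ] [[0.49, -0.54, 0.68, 1434.79], [0.87, 0.31, -0.38, -498.04], [-0.01, 0.78, 0.62, 921.22], [0.0, 0.0, 0.0, 1.0]] 0.00377734375
top 437.0886706505322 [-0.07178378  0.          0.          0.          0.        ] [[-0.01, 0.99, -0.11, 445.57], [-1.0, -0.01, -0.01, 14.28], [-0.01, 0.11, 0.99, 979.23], [0.0, 0.0, 0.0, 1.0]] 0.003875
{'time_s': 0.1, 'joint_pos': array([ 5.96221616e+01,  7.51050430e+00,  8.53228451e+01, -1.82990118e-03,
        8.72632457e+01, -4.89253811e+00]), 'qd': array([-0.03607137,  0.01617911, -0.16940999,  0.12437476, -0.04705773,
       -0.09986846]), 'effort': array([ 1.31622379e-03, -5.61341000e+01, -4.93095160e+01,  7.70044397e-02,
        2.90964358e-02, -3.29329055e-05]), 'tcp_pos': array([257.88751107, 541.17038012, 217.6971163 ]), 'ee_rot': array([-1.79903601e+02, -6.41731032e-03,  1.54514783e+02]), 'wrist_force': array([ 0.43087083, -0.12986958, -0.64916622]), 'torque': array([-0.0199383 ,  0.02535581, -0.00352126]), 'finger_force': 0.0, 'grip_width': 92.9423699108095}
```

View pics/scene0.png

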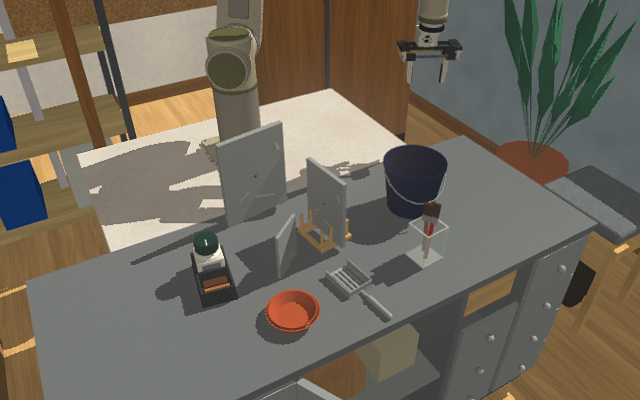

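View pics/top0.png

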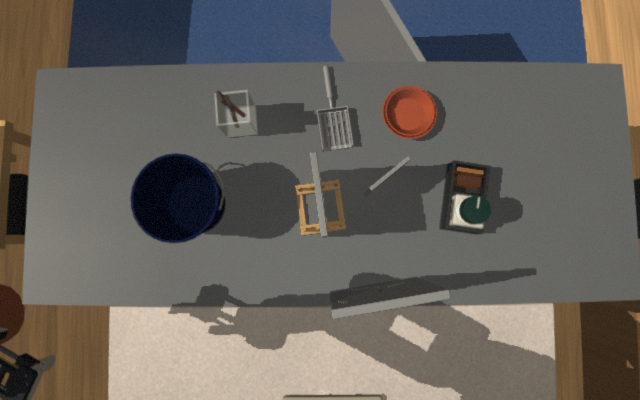

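Scene: three grey slabs that look like the panel. There is a large one at scene (253,170) / top (390,300), one in the rack at scene (327,200) / top (318,195), and a small one at scene (286,245) / top (388,175). The middle-sized one in the rack is meant. The jar and cap are at top (472,208), the pail at top (177,198) with its bail seeming to hang on the -y side (220,200), and the brush holder at (237,113).

```bash
python3 - <<'E'
from h import *
for n in('scene','top'):
    c=load(n); W=cloud(c); c['W']=W; I=c['img'].astype(int); hsv=cv2.cvtColor(c['img'],cv2.COLOR_RGB2HSV).astype(int); z=W[...,2]
    print('==',n)
    on=(W[...,0]>150)&(W[...,0]<950)&(abs(W[...,1])<800)
    # panels: upright grey, top edges
    g=(hsv[...,1]<45)&on&(z>205)&(z<222)
    def show(nm,m):
        nb,l,s,_=cv2.connectedComponentsWithStats(m.astype('uint8'))
        for i in range(1,nb):
            if s[i,4]<25: continue
            P=W[l==i]; r=cv2.minAreaRect(P[:,:2].astype('float32'))
            print(nm,s[i].tolist(),'c',np.round(r[0],1),'sz',np.round(r[1],1),'ang',round(r[2],1),'z',np.round(np.nanpercentile(P[:,2],[2,50,98]),1),'med',np.nanmedian(P[:,:2],0).round(1))
    show('paneltop',g)
    show('rack',(hsv[...,0]>10)&(hsv[...,0]<25)&(hsv[...,1]>90)&on&(z>48)&(z<70)&(abs(W[...,0]-470)<120)&(abs(W[...,1])<120))
    show('green',(hsv[...,0]>65)&(hsv[...,0]<95)&(hsv[...,1]>90)&on&(z>80))
    show('rim',(hsv[...,0]>105)&(hsv[...,0]<130)&(hsv[...,1]>90)&on&(z>143)&(z<156))
    show('red',(hsv[...,0]<10)&(hsv[...,1]>150)&on&(z>20)&(z<40))
    show('jar',(hsv[...,1]<60)&(I.sum(-1)>420)&on&(z>70)&(z<85))
    d=np.array([P for P in W[on&(z>3)]])
c=load('top'); cv2.imwrite('pics/top_crops.png',np.hstack([cv2.resize(c['img'][80:260,110:250],None,fx=3,fy=3,interpolation=2),cv2.resize(c['img'][140:240,440:500],None,fx=5.4,fy=5.4,interpolation=2)])[...,::-1])
s=load('scene'); cv2.imwrite('pics/sc_crops.png',cv2.resize(s['img'][140:290,260:460],None,fx=4,fy=4,interpolation=2)[...,::-1])
E
```

```text
== scene
paneltop [217, 135, 67, 30, 386] c [348.1 -92.9] sz [ 19.2 196.2] ang 5.4 z [205.4 213.7 221.7] med [349.7 -99.7]
paneltop [307, 156, 41, 32, 284] c [527.6  23.8] sz [152.3  15.7] ang 7.3 z [205.4 212.7 216.2] med [535.1  22.8]
rim [427, 152, 20, 27, 56] c [580.4 343.9] sz [ 37.9 136.6] ang 39.2 z [145.9 148.5 152.6] med [605.7 338. ]
red [266, 289, 54, 43, 652] c [ 731.4 -181.1] sz [121.2 118.7] ang 42.9 z [20.6 26.4 32.5] med [ 712.3 -177.7]
jar [204, 248, 20, 14, 82] c [ 530.9 -278.8] sz [28.8 52.7] ang 24.4 z [70.2 72.9 77.6] med [ 528. -277.]
== top
paneltop [310, 152, 18, 85, 561] c [527.8  24.4] sz [149.1  12. ] ang 7.2 z [211.7 214.9 217.9] med [527.6  24.6]
paneltop [331, 286, 110, 20, 159] c [350.9 -91.6] sz [  1.1 193.2] ang 8.7 z [205.4 213.9 221.7] med [350.8 -92. ]
green [461, 196, 29, 26, 421] c [ 506.6 -289.1] sz [53.6 50.5] ang 84.4 z [109.4 113.9 117. ] med [ 505.8 -287.6]
rim [131, 154, 88, 89, 825] c [530. 303.] sz [170.  171.9] ang 8.9 z [143.6 150.2 153.5] med [527.5 319.9]
red [383, 86, 54, 53, 968] c [ 731.  -178.4] sz [119.9 120.1] ang 12.1 z [20.5 27.4 34.2] med [ 734.4 -187.4]
jar [454, 195, 19, 31, 186] c [ 507.  -275.3] sz [37.6 63. ] ang 89.4 z [70.2 72.7 77.4] med [ 500.4 -266.7]
```

View pics/top_crops.png

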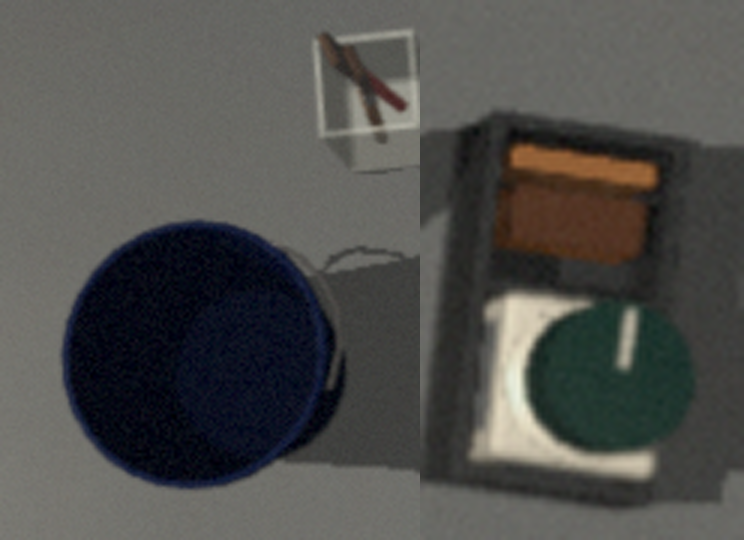

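View pics/sc_crops.png

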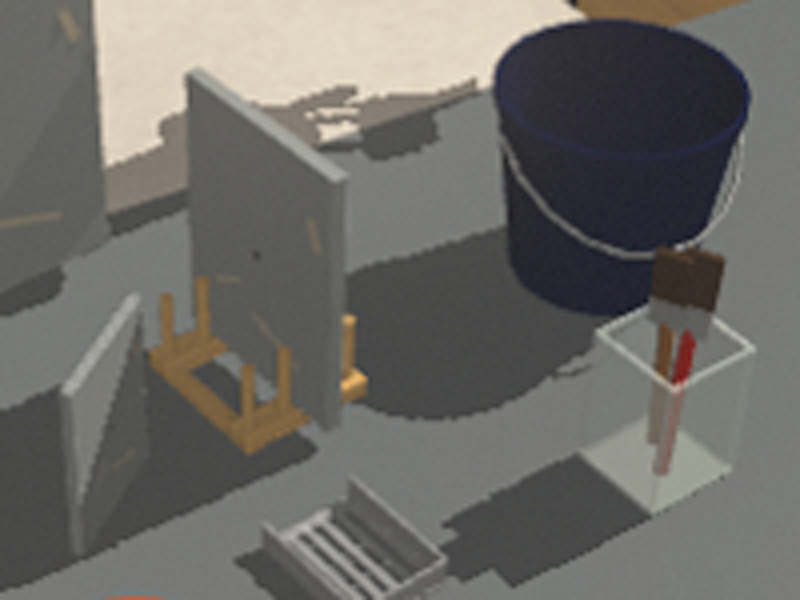

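The crops confirm the choice: the rack slab (scene crop (270,250)) is the middle-sized one. The bail hangs on the pail's camera side, lowest at scene crop (640,250), so I'll measure it to see which side of the pail is clear to lean on. The cap stripe is at top crop (628,335).

```bash
python3 - <<'E'
from h import *
s=load('scene'); W=cloud(s); hsv=cv2.cvtColor(s['img'],cv2.COLOR_RGB2HSV).astype(int); I=s['img'].astype(int)
m=np.zeros(I.shape[:2],bool); m[160:206,382:449]=1
m&=(hsv[...,1]<90)&(I.sum(-1)>130)&(np.hypot(W[...,0]-530,W[...,1]-303)<125)&(W[...,2]>40)
P=W[m]; q=P[:,:2]-[530,303]
for a,r,z in sorted(zip(np.degrees(np.arctan2(q[:,1],q[:,0])),np.hypot(*q.T),P[:,2]))[::6]: print(round(a),round(r),round(z))
t=load('top'); W=cloud(t)
# pail circle fit from rim; cap circle; stripe; caddy angle
hsv=cv2.cvtColor(t['img'],cv2.COLOR_RGB2HSV).astype(int); I=t['img'].astype(int)
cm=np.zeros(I.shape[:2],bool); cm[190:228,455:495]=1
w=cm&(W[...,2]>105)&(I.min(-1)>110); P=W[w]; print('stripe',np.argwhere(w).mean(0),P.mean(0), np.degrees(np.arctan2(*np.linalg.svd(P[:,:2]-P[:,:2].mean(0))[2][0][::-1])))
k=cm&(W[...,2]>108); print('cap',cv2.minEnclosingCircle(W[k][:,:2].astype('float32')),np.nanmedian(W[k][:,2]))
w=(W[...,2]>40)&(W[...,2]<50)&(W[...,0]>430)&(W[...,0]<640)&(W[...,1]<-220)&(W[...,1]>-360); print('caddy',cv2.minAreaRect(W[w][:,:2].astype('float32')))
w=(W[...,2]>95)&(W[...,2]<112)&(W[...,0]>630)&(W[...,1]>110); print('brush',cv2.minAreaRect(W[w][:,:2].astype('float32')))
E
```

```text
-180 75 80
-179 75 97
-178 78 97
-175 81 75
-174 75 83
-174 80 97
-172 77 83
-170 75 92
-168 77 98
-166 79 105
-166 79 110
-164 75 92
-162 78 102
-161 80 102
-158 83 116
-156 80 112
-153 81 114
-150 78 104
-144 83 131
-136 83 132
-119 84 124
-116 86 150
-115 89 151
-113 87 150
-111 78 82
-109 87 129
-107 86 133
-106 80 90
-104 82 106
-103 87 151
-101 83 132
-100 86 120
-99 89 152
-98 90 143
-97 80 85
-96 83 114
-95 87 119
-94 87 113
-93 73 45
-92 86 115
-92 83 111
-91 81 120
-90 88 114
-89 89 112
-88 87 151
-88 87 142
-86 82 115
-86 87 150
-85 76 67
-84 73 67
-84 84 135
-83 82 105
-82 75 59
-81 88 103
-80 91 147
-79 74 57
-79 89 150
-78 90 148
-77 82 129
-76 86 151
-76 83 150
-75 87 143
-74 87 98
-73 78 117
-72 80 115
-71 89 98
-71 92 151
-70 78 76
-70 80 117
-69 85 124
-68 76 96
-67 84 131
-66 83 137
-65 80 104
-64 83 138
-64 81 125
-62 79 127
-62 85 144
-61 83 150
-59 86 142
-58 85 117
-57 85 137
-56 83 133
-55 81 116
-54 88 147
-53 83 147
-52 87 85
-51 94 87
-50 88 83
-48 88 81
-46 84 130
-44 74 65
-43 77 74
-41 90 77
-39 86 150
-37 86 147
-35 87 73
-33 71 57
-31 70 56
-28 83 152

[... 475 characters left out ...]
1 75 76
152 80 94
153 73 95
154 77 89
154 78 95
155 73 95
156 73 75
156 80 102
157 80 84
158 73 78
159 73 54
160 75 81
161 75 63
162 74 75
163 78 100
164 80 85
165 79 93
165 76 60
167 75 68
167 75 79
168 81 92
169 81 103
170 78 98
171 75 66
172 80 105
173 76 62
174 74 67
176 72 73
177 78 87
178 76 96
179 83 85
180 80 108
stripe [202.5 478. ] [ 518.6893419  -293.41402255  114.51038   ] 168.6914352899132
cap ((505.005615234375, -290.70330810546875), 28.816082000732422) 113.84111320256557
caddy ((537.6644897460938, -294.7087097167969), (82.71392059326172, 151.91934204101562), 80.74535369873047)
brush ((721.353515625, 203.05123901367188), (71.47200775146484, 71.3267822265625), 5.600067138671875)
```

Emit:
arm_command([
  [0, 0, -1],
  [0, 0, -1],
  [0, 0, -1],
  [0, 0, -1],
  [-1.69, -4.555, 0],
  [-1.69, -4.555, 0],
  [-1.69, -4.555, 0],
  [-1.69, -4.555, 0],
], claw=[9.3, 9.3, 9.3, 9.3, 9.3, 9.3, 9.3, 9.3], spin=[-0.143, -0.143, -0.143, -0.143, 0, 0, 0, 0])

```text
time_s: 1.1
tcp_pos: [348.6, 367.9, 258.2]
ee_rot: [-180.0, -0.0, -172.7]
wrist_force: [1.0, 0.4, 1.1]
grip_width: 92.9
finger_force: 0.0
```

Emit:
arm_command([
  [-1.69, -4.555, 0],
  [-1.69, -4.555, 0],
  [-1.69, -4.555, 0],
  [-1.69, -4.555, 0],
  [-1.69, -4.555, 0],
  [-1.69, -4.555, 0],
  [-1.69, -4.555, 0],
  [-1.69, -4.555, 0],
], claw=[9.3, 9.3, 9.3, 9.3, 9.3, 9.3, 9.3, 9.3], spin=[0, 0, 0, 0, 0, 0, 0, 0])

```text
time_s: 2.1
tcp_pos: [529.0, 23.6, 258.3]
ee_rot: [180.0, -0.0, -172.7]
wrist_force: [1.6, 1.8, -0.3]
grip_width: 92.7
finger_force: 0.0
```

```bash
cat >> h.py <<'E'
from scipy.spatial.transform import Rotation as Ro
def to(x,y,z,yaw=None):
    s=ctrl.sense(); R=Ro.from_euler('xyz',s['ee_rot'],degrees=True); d=np.array([x,y,z])-s['tcp_pos']
    dy=0 if yaw is None else (yaw-s['ee_rot'][2]+180)%360-180
    print('t',round(s['time_s'],2),'tcp',s['tcp_pos'].round(1),'rot',s['ee_rot'].round(1),'q',s['joint_pos'].round(0),'F',s['wrist_force'].round(1),'M',s['torque'].round(2),'w',round(s['grip_width'],1),'ff',round(s['finger_force'],1))
    print('tool cm',(R.inv().apply(d)/10).round(2),'spin rad',round(-np.radians(dy),3))
E
python3 - <<'E'
from h import *
to(527.7,24.4,183,187.2)
E
```

```text
t 2.1 tcp [529.   23.6 258.3] rot [ 180.    -0.  -172.7] q [  -3.   -4.   93.    0.   91. -100.] F [ 1.6  1.8 -0.3] M [ 0.07 -0.04  0.01] w 92.7 ff 0.0
tool cm [0.11 0.09 7.53] spin rad 0.001
```

Emit:
arm_command([
  [0.1, 0.1, 3],
  [0, 0, 3],
  [0, 0, 1.5],
  [0, 0, 0],
  [0, 0, 0],
  [0, 0, 0],
  [0, 0, 0],
  [0, 0, 0],
], claw=[5, 4, 4, 4, 3, 1.0, 1.0, 1.0], spin=[0, 0, 0, 0, 0, 0, 0, 0], grip_force=25)

```text
time_s: 3.1
tcp_pos: [527.8, 26.0, 184.1]
ee_rot: [-180.0, 0.0, -172.7]
wrist_force: [-0.1, 0.1, -0.2]
grip_width: 17.5
finger_force: 0.0
```

Emit:
arm_command([
  [0, 0, 0],
  [0, 0, -0.3],
  [0, 0, -1.5],
  [0, 0, -2.2],
  [0, 0, -2],
  [0, 0, -1.5],
], claw=[1.0, 1.0, 1.0, 1.0, 1.0, 1.0], spin=[0, 0, 0, 0, 0, 0])

```text
time_s: 3.85
tcp_pos: [528.0, 26.4, 260.7]
ee_rot: [180.0, 0.1, -172.7]
wrist_force: [0.2, 0.4, -2.9]
grip_width: 12.3
finger_force: 25.0
```

```bash
python3 - <<'E'
from h import *
to(548.3,158.1,258,187.2)
c=cap('top'); W=cloud(c); z=W[...,2]; hsv=cv2.cvtColor(c['img'],cv2.COLOR_RGB2HSV)
c=cap('scene'); cv2.imwrite('pics/sc1.png',cv2.resize(c['img'][80:290,240:460],None,fx=2.7,fy=2.7,interpolation=2)[...,::-1])
E
```

```text
t 3.85 tcp [528.   26.4 260.7] rot [ 1.800e+02  1.000e-01 -1.727e+02] q [  -3.   -5.   93.    0.   91. -100.] F [ 0.2  0.4 -2.9] M [ 0.06 -0.03  0.02] w 12.3 ff 25.0
tool cm [-3.69 12.81  0.28] spin rad 0.002
```

View pics/sc1.png

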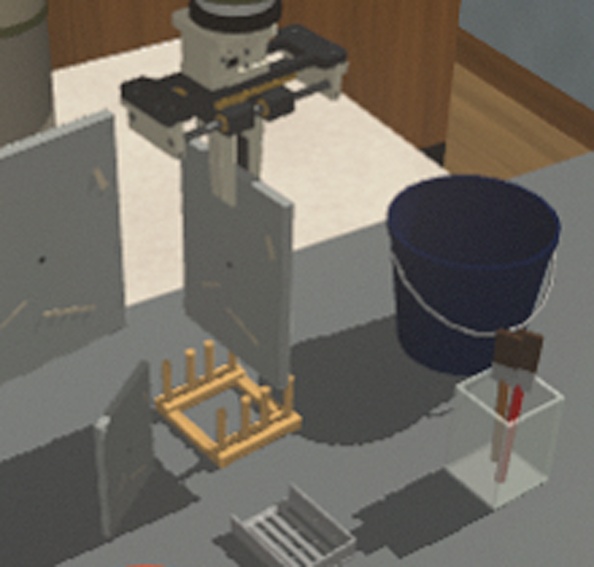

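The panel is held at crop (235,260) with its bottom clear of the dowels. The pail and its bail are undisturbed. Carrying it to the stand-off point in front of the pail.

Emit:
arm_command([
  [-0.6, 2, 0],
  [-1.1, 3.9, 0],
  [-1.1, 3.9, 1],
  [-0.6, 2.2, 2.2],
  [-0.3, 0.8, 2.5],
  [0, 0, 2],
  [0, 0, 0.8],
], claw=[1.0, 1.0, 1.0, 1.0, 1.0, 1.0, 1.0], spin=[0, 0, 0, 0, 0, 0, 0])

```text
time_s: 4.82
tcp_pos: [546.9, 157.1, 171.5]
ee_rot: [-180.0, -0.2, -172.7]
wrist_force: [0.3, -0.5, -2.8]
grip_width: 11.9
finger_force: 25.0
```

```bash
python3 - <<'E'
from h import *
to(548.3,158.1,170.1,187.2)
E
```

```text
t 4.83 tcp [546.9 157.1 171.5] rot [-180.    -0.2 -172.7] q [ 11.   4.  94.  -0.  82. -86.] F [ 0.3 -0.5 -2.8] M [ 0.06 -0.03 -0.03] w 11.9 ff 25.0
tool cm [-0.16  0.08  0.14] spin rad 0.001
```

Emit:
arm_command([
  [0, 0, 0],
  [0, 0, 0.08],
  [0, 0, 0.06],
  [0, 0, 0],
], claw=[1.0, 1.0, 1.0, 1.0], spin=[0, 0, 0, 0])

```text
time_s: 5.32
tcp_pos: [548.3, 157.6, 172.8]
ee_rot: [180.0, 0.1, -172.7]
wrist_force: [-0.1, -0.3, -3.8]
grip_width: 11.7
finger_force: 25.0
```

Emit:
arm_command([
  [0, 0, 0.08],
  [0, 0, 0.08],
  [0, 0, 0],
], claw=[1.0, 1.0, 1.0], spin=[0, 0, 0])

```text
time_s: 5.7
tcp_pos: [547.9, 157.7, 170.5]
ee_rot: [-180.0, -0.0, -172.7]
wrist_force: [-0.1, 1.3, -3.3]
grip_width: 11.7
finger_force: 25.0
```

```bash
python3 - <<'E'
from h import *
to(548.3,158.1,170.1,187.2)
c=cap('scene'); W=cloud(c); hsv=cv2.cvtColor(c['img'],cv2.COLOR_RGB2HSV)
n=np.array([.125,-.992]); 
m=(hsv[...,1]<60)&(abs((W[...,:2]-[548.3,158.1])@n)<14)&(abs(W[...,0]-548)<85)
print('panel px',m.sum(),'z',np.nanpercentile(W[m][:,2],[1,5,95,99]).round(1))
P=W[m]; hi=P[:,2]>20
for a,b in((20,60),(60,100),(100,140),(140,190)):
    k=(P[:,2]>a)&(P[:,2]<b); print(a,((P[k][:,:2]-[548.3,158.1])@n).mean().round(2))
s=ctrl.sense(); print(s['tcp_pos'],s['wrist_force'])
E
```

```text
t 5.7 tcp [547.9 157.7 170.5] rot [-180.    -0.  -172.7] q [ 11.   4.  94.   0.  82. -86.] F [-0.1  1.3 -3.3] M [ 0.04 -0.02 -0.  ] w 11.7 ff 25.0
tool cm [-0.05  0.03  0.04] spin rad 0.002
panel px 3874 z [ -1.2   5.6 564.3 589.7]
20 7.15
60 7.02
100 6.98
140 6.9
[547.9404277  157.69281248 170.54321966] [ 0.34197355 -0.3062171  -1.83154443]
```

Emit:
arm_command([
  [0, 0, 0.1],
  [0, 0, 0.1],
  [0, 0, 0],
], claw=[1.0, 1.0, 1.0], spin=[0, 0, 0])

```text
time_s: 6.12
tcp_pos: [548.2, 157.8, 169.9]
ee_rot: [180.0, 0.1, -172.7]
wrist_force: [-3.4, 0.0, 5.5]
grip_width: 11.8
finger_force: 25.0
```

Emit:
arm_command([
  [0, 0, 0],
  [0, 0, 0],
  [0, 0, 0],
  [0, 0, -0.3],
  [0, 0, -0.3],
], claw=[1.8, 2.7, 2.7, 2.7, 2.7], spin=[0, 0, 0, 0, 0])

```text
time_s: 6.75
tcp_pos: [548.0, 157.7, 174.9]
ee_rot: [-180.0, 0.0, -172.7]
wrist_force: [0.0, -0.4, 0.0]
grip_width: 27.0
finger_force: 0.0
```

```bash
cat >> h.py <<'E'
def panel(o=(548.3,158.1)):
    c=cap('scene'); W=cloud(c); hsv=cv2.cvtColor(c['img'],cv2.COLOR_RGB2HSV); n=np.array([.125,-.992])
    d=(W[...,:2]-o)@n; m=(hsv[...,1]<60)&(d>-75)&(d<20)&(abs((W[...,:2]-o)@[.992,.125])<70)
    for a in range(20,200,25):
        k=m&(W[...,2]>a)&(W[...,2]<a+25); print(a+12,k.sum(),np.nanmedian(d[k]).round(1),end=' | ')
    k=m&(W[...,2]>20)&(W[...,2]<145)&(d>-60); f=np.polyfit(W[k][:,2],d[k],1); print('slope deg',np.degrees(np.arctan(f[0])).round(2))
    return c
E
python3 - <<'E'
from h import *
to(548.3,158.1,176); panel()
E
```

```text
t 6.75 tcp [548.  157.7 174.9] rot [-180.     0.  -172.7] q [ 11.   4.  93.  -0.  82. -86.] F [ 0.  -0.4  0. ] M [ 0.07 -0.02 -0.  ] w 27.0 ff 0.0
tool cm [-0.03  0.04 -0.11] spin rad -0.0
32 263 7.6 | 57 277 7.6 | 82 311 7.4 | 107 314 7.3 | 132 319 7.5 | 157 299 7.5 | 182 240 7.4 | 207 217 -0.4 | slope deg -0.11
```

Emit:
arm_command([
  [0, 0.3, 0],
  [0, 0.3, 0],
  [0, 0.3, 0],
  [0, 0.3, 0],
  [0, 0.3, 0],
  [0, 0.3, 0],
  [0, 0.4, 0],
  [0, 0.4, 0],
], claw=[2.7, 2.7, 2.7, 2.7, 2.7, 2.7, 2.7, 2.7], spin=[0, 0, 0, 0, 0, 0, 0, 0])

```text
time_s: 7.8
tcp_pos: [544.6, 183.8, 174.6]
ee_rot: [180.0, -0.0, -172.7]
wrist_force: [-0.4, 0.7, -0.0]
grip_width: 26.6
finger_force: 0.0
```

```bash
python3 - <<'E'
from h import *
to(548.3,158.1,176); panel()
E
```

```text
t 7.8 tcp [544.6 183.8 174.6] rot [ 180.    -0.  -172.7] q [ 14.   5.  93.   0.  82. -84.] F [-0.4  0.7 -0. ] M [ 0.02 -0.02  0.03] w 26.6 ff 0.0
tool cm [-0.04 -2.59 -0.14] spin rad -0.0
32 309 2.4 | 57 320 -2.0 | 82 335 -6.1 | 107 346 -10.1 | 132 351 -14.5 | 157 341 -18.3 | 182 305 -22.2 | 207 257 -28.0 | slope deg -9.43
```

Emit:
arm_command([
  [0, 0.4, 0],
  [0, 0.5, 0],
  [0, 0.5, 0],
  [0, 0.5, 0],
  [0, 0.5, 0],
  [0, 0.5, 0],
  [0, 0.4, 0],
  [0, 0.4, 0],
], claw=[2.7, 2.7, 2.7, 2.7, 2.7, 2.7, 2.7, 2.7], spin=[0, 0, 0, 0, 0, 0, 0, 0])

```text
time_s: 8.85
tcp_pos: [540.0, 220.4, 174.7]
ee_rot: [-180.0, 0.0, -172.7]
wrist_force: [0.2, 0.4, -0.5]
grip_width: 26.8
finger_force: 0.0
```

```bash
python3 - <<'E'
from h import *
to(548.3,158.1,176); c=panel(); cv2.imwrite('pics/sc2.png',cv2.resize(c['img'][60:270,280:480],None,fx=2.8,fy=2.8,interpolation=2)[...,::-1])
E
```

```text
t 8.85 tcp [540.  220.4 174.7] rot [-180.     0.  -172.7] q [ 17.   6.  91.  -0.  83. -80.] F [ 0.2  0.4 -0.5] M [0.02 0.05 0.  ] w 26.8 ff 0.0
tool cm [-0.03 -6.29 -0.13] spin rad -0.0
32 360 -3.5 | 57 383 -13.0 | 82 383 -22.3 | 107 393 -31.4 | 132 402 -40.5 | 157 404 -49.2 | 182 358 -57.8 | 207 88 -35.4 | slope deg -20.27
```

View pics/sc2.png

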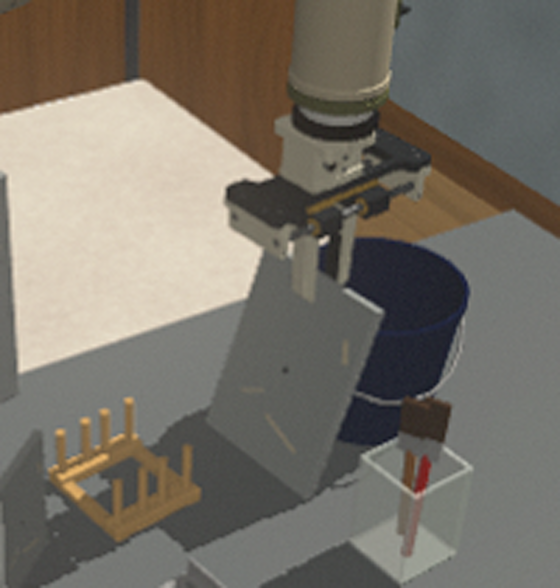

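Emit:
arm_command([
  [0, 0.1, 0],
  [0, 0, 0],
  [0, 0, 0],
  [0, 0, -0.8],
  [0, 0, -2],
], claw=[3.2, 4, 5, 5, 5], spin=[0, 0, 0, 0, 0])

```text
time_s: 9.52
tcp_pos: [539.2, 220.9, 202.7]
ee_rot: [-180.0, -0.1, -172.7]
wrist_force: [-0.4, 0.4, 0.5]
grip_width: 50.2
finger_force: 0.0
```

```bash
python3 - <<'E'
from h import *
panel()
to(505,-290.2,290,105)
t=cap('top'); W=cloud(t); h=cv2.cvtColor(t['img'],cv2.COLOR_RGB2HSV).astype(int)
m=(h[...,0]>105)&(h[...,0]<130)&(h[...,1]>90)&(W[...,2]>143)&(W[...,2]<156)&(W[...,0]>400)&(W[...,1]>150)
print('pail',cv2.minAreaRect(W[m][:,:2].astype('float32')))
E
```

```text
32 359 -3.6 | 57 375 -12.9 | 82 395 -22.3 | 107 385 -31.1 | 132 403 -40.3 | 157 417 -49.4 | 182 384 -58.7 | 207 30 -26.1 | slope deg -20.16
t 9.57 tcp [541.1 221.5 207.2] rot [ 180.     0.2 -172.7] q [ 17.   5.  89.   0.  86. -80.] F [0.7 0.3 2.3] M [ 0.06  0.04 -0.06] w 49.7 ff 0.0
tool cm [ 10.04 -50.3   -8.35] spin rad 1.436
pail ((478.04193115234375, 363.63189697265625), (70.09998321533203, 11.035421371459961), 39.91897201538086)
```

Emit:
arm_command([
  [0, 0, -4.2],
  [0, 0, -4.2],
  [0.9, -4.57, 0],
  [0.91, -4.57, 0],
  [0.91, -4.57, 0],
  [0.91, -4.57, 0],
  [0.91, -4.57, 0],
  [0.91, -4.57, 0],
], claw=[5, 5, 5, 5, 7, 9.3, 9.3, 9.3], spin=[0, 0, 0, 0, 0, 0, 0, 0])

```text
time_s: 10.62
tcp_pos: [520.5, -59.2, 287.4]
ee_rot: [-180.0, 0.1, -172.7]
wrist_force: [-0.2, 0.2, 0.1]
grip_width: 85.2
finger_force: 0.0
```

Emit:
arm_command([
  [0.91, -4.57, 0],
  [0.91, -4.57, 0],
  [0.91, -4.57, 0],
  [0.91, -4.57, 0],
  [0.91, -4.57, 0],
  [0, 0, 3],
  [0, 0, 3],
  [0, 0, 3],
], claw=[9.3, 9.3, 9.3, 9.3, 9.3, 9.3, 9.3, 9.3], spin=[0, 0, 0, 0, 0, 0.18, 0.18, 0.18])

```text
time_s: 11.62
tcp_pos: [504.6, -290.6, 196.3]
ee_rot: [-180.0, 0.1, 156.0]
wrist_force: [-0.1, -0.3, 0.3]
grip_width: 93.1
finger_force: 0.0
```

Emit:
arm_command([
  [0, 0, 3],
  [0, 0, 1],
  [0, 0, 0],
  [0, 0, 0],
  [0, 0, 0],
], claw=[9.3, 9.3, 9.3, 9.3, 9.3], spin=[0.18, 0.18, 0.18, 0.18, 0.18])

```text
time_s: 12.25
tcp_pos: [504.7, -290.4, 157.2]
ee_rot: [180.0, 0.0, 104.4]
wrist_force: [-0.2, -0.3, 0.6]
grip_width: 92.8
finger_force: 0.0
```

```bash
python3 - <<'E'
from h import *
t0=load('top'); t=cap('top'); W=cloud(t); to(505,-290.2,88,105)
m=np.zeros(W.shape[:2],bool); m[185:235,450:500]=1; hsv=cv2.cvtColor(t['img'],cv2.COLOR_RGB2HSV).astype(int)
k=m&(W[...,2]>108)&(W[...,2]<118)&(hsv[...,0]>65)&(hsv[...,0]<95); print('cap',cv2.minEnclosingCircle(W[k][:,:2].astype('float32')),k.sum())
s=cap('scene'); S=cloud(s); hs=cv2.cvtColor(s['img'],cv2.COLOR_RGB2HSV).astype(int)
k=(hs[...,0]>65)&(hs[...,0]<95)&(hs[...,1]>60)&(abs(S[...,0]-505)<60)&(abs(S[...,1]+290)<60)&(S[...,2]>80)&(S[...,2]<120)
P=S[k]; top=P[P[:,2]>110]; print('scene cap',k.sum(),cv2.minEnclosingCircle(top[:,:2].astype('float32')),np.percentile(P[:,2],[1,99]))
cv2.imwrite('pics/c3.png',np.hstack([cv2.resize(t['img'][150:260,420:520],(400,440),interpolation=2),cv2.resize(s['img'][190:320,150:268],(400,440),interpolation=2)])[...,::-1])
E
```

```text
t 12.3 tcp [ 504.7 -290.3  157.2] rot [180.    0.  103.9] q [-35.   7.  93.   0.  81. -49.] F [0.9 0.2 0.2] M [-0.08 -0.01 -0.02] w 92.6 ff 0.0
tool cm [0.01 0.02 6.92] spin rad -0.019
cap ((505.4014587402344, -289.5498962402344), 28.421926498413086) 536
scene cap 270 ((504.70135498046875, -291.7802429199219), 27.7824764251709) [ 91.67021858 115.85622003]
```

View pics/c3.png

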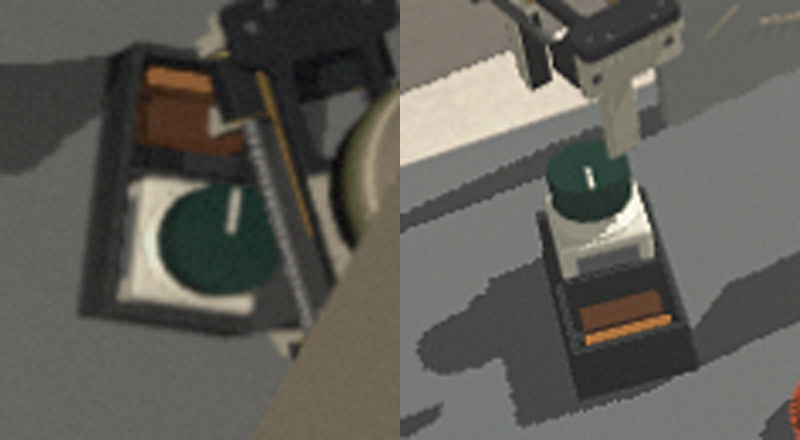

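The crop shows the cap at (220,240) between the open fingers. The stripe points about -11°, within a couple of degrees of the caddy and jar axis. Descending and gripping.

Emit:
arm_command([
  [0, 0, 2.5],
  [0, 0, 2.5],
  [0, 0, 1.5],
  [0, 0, 0.5],
  [0, 0, 0],
  [0, 0, 0],
  [0, 0, 0],
  [0, 0, 0],
], claw=[9.3, 9.3, 9.3, 9.3, 5.4, 5.4, 5.4, 5.4], spin=[0, 0, 0, 0, 0, 0, 0, 0], grip_force=45)

```text
time_s: 13.35
tcp_pos: [504.5, -290.4, 87.2]
ee_rot: [180.0, 0.0, 104.8]
wrist_force: [-3.9, -2.2, 3.1]
grip_width: 57.7
finger_force: 2.2
```

Emit:
arm_command([
  [0, 0, 0],
  [0, 0, 0],
  [0, 0, 0],
], claw=[5.4, 5.4, 5.4], spin=[0, 0, 0])

```text
time_s: 13.72
tcp_pos: [504.2, -290.6, 87.1]
ee_rot: [-180.0, 0.0, 104.8]
wrist_force: [-4.8, -1.8, 5.2]
grip_width: 55.9
finger_force: 44.7
```

```bash
python3 - <<'E'
from h import *
to(505,-290.5,87,105)
E
```

```text
t 13.72 tcp [ 504.2 -290.6   87.1] rot [-180.     0.   104.8] q [-35.  10.  96.  -0.  73. -50.] F [-4.8 -1.8  5.2] M [-0.37  0.98 -0.03] w 55.9 ff 44.7
tool cm [-0.01  0.08  0.01] spin rad -0.004
```

Emit:
arm_command([
  [0, 0, 0],
  [0, 0, 0],
  [0, 0, -0.01],
  [0, 0, -0.01],
  [0, 0, -0.01],
  [0, 0, -0.01],
  [0, 0, -0.01],
  [0, 0, -0.02],
], claw=[5.4, 5.4, 5.4, 5.4, 5.4, 5.4, 5.4, 5.4], spin=[-0.05, -0.1, -0.1, -0.1, -0.1, -0.1, -0.1, -0.1])

```text
time_s: 14.72
tcp_pos: [504.0, -290.6, 87.9]
ee_rot: [-180.0, -0.0, 147.9]
wrist_force: [-7.2, -2.0, 7.5]
grip_width: 55.8
finger_force: 44.6
```

```bash
cat >> h.py <<'E'
def jar():
    s=cap('scene'); S=cloud(s); hs=cv2.cvtColor(s['img'],cv2.COLOR_RGB2HSV).astype(int); I=s['img'].astype(int)
    k=(hs[...,0]>65)&(hs[...,0]<95)&(hs[...,1]>60)&(abs(S[...,0]-505)<60)&(abs(S[...,1]+290)<60)&(S[...,2]>70)&(S[...,2]<180)
    P=S[k]; print('cap n',k.sum(),'z',np.percentile(P[:,2],[1,5,95,99]).round(1))
    w=(abs(S[...,0]-505)<26)&(abs(S[...,1]+290)<26)&(S[...,2]>105)&(S[...,2]<170)&(I.min(-1)>120)&(hs[...,1]<70); P=S[w]
    if len(P)>4: print('stripe',len(P),P.mean(0).round(1),'dir',np.degrees(np.arctan2(*(P[:,:2].mean(0)-[505,-290.5])[::-1])).round(1))
    w=(abs(S[...,0]-505)<50)&(abs(S[...,1]+290)<50)&(S[...,2]>50)&(S[...,2]<80)&(I.min(-1)>120); P=S[w]; print('jar',len(P),np.percentile(P[:,2],[50,95,99]).round(1))
    return s
E
python3 - <<'E'
from h import *
to(505,-290.5,87,105);jar()
E
```

```text
t 14.72 tcp [ 504.  -290.6   87.9] rot [-180.    -0.   147.9] q [-35.  10.  96.  -0.  74. -93.] F [-7.2 -2.   7.5] M [-0.11  1.25 -0.32] w 55.8 ff 44.6
tool cm [-0.08  0.06  0.09] spin rad 0.749
cap n 202 z [ 88.2  91.5 116.5 117.7]
jar 264 [70.1 76.6 77.9]
```

Emit:
arm_command([
  [0, 0, -0.02],
  [0, 0, -0.02],
  [0, 0, -0.02],
  [0, 0, -0.02],
  [0, 0, -0.02],
  [0, 0, 0],
  [0, 0, 0],
  [0, 0, 0],
], claw=[5.4, 5.4, 5.4, 5.4, 5.4, 5.4, 5.4, 5.4], spin=[-0.1, -0.1, -0.1, -0.1, -0.1, -0.1, -0.1, 0])

```text
time_s: 15.78
tcp_pos: [504.2, -290.9, 89.0]
ee_rot: [-179.9, -0.0, -172.1]
wrist_force: [-4.7, -3.1, 6.7]
grip_width: 55.8
finger_force: 44.7
```

```bash
python3 - <<'E'
from h import *
to(505,-290.5,87,105)
s=jar(); t=cap('top')
to(505,-290.5,87,105)
cv2.imwrite('pics/c4.png',np.hstack([cv2.resize(t['img'][150:260,420:520],(400,440),interpolation=2),cv2.resize(s['img'][210:300,170:252],(400,440),interpolation=2)])[...,::-1])
E
```

```text
t 15.78 tcp [ 504.2 -290.9   89. ] rot [-179.9   -0.  -172.1] q [ -35.   10.   96.   -0.   74. -133.] F [-4.7 -3.1  6.7] M [-0.34  1.02 -0.03] w 55.8 ff 44.7
tool cm [-0.08  0.03  0.2 ] spin rad 1.447
cap n 162 z [ 86.7  90.1 116.9 117.9]
jar 266 [69.8 76.6 78.1]
t 15.88 tcp [ 504.3 -290.9   89.1] rot [-179.9   -0.  -172.2] q [ -35.   10.   96.   -0.   74. -133.] F [-5.2 -2.3  7.7] M [-0.28  1.03 -0.01] w 55.9 ff 44.7
tool cm [-0.07  0.03  0.21] spin rad 1.446
```

View pics/c4.png

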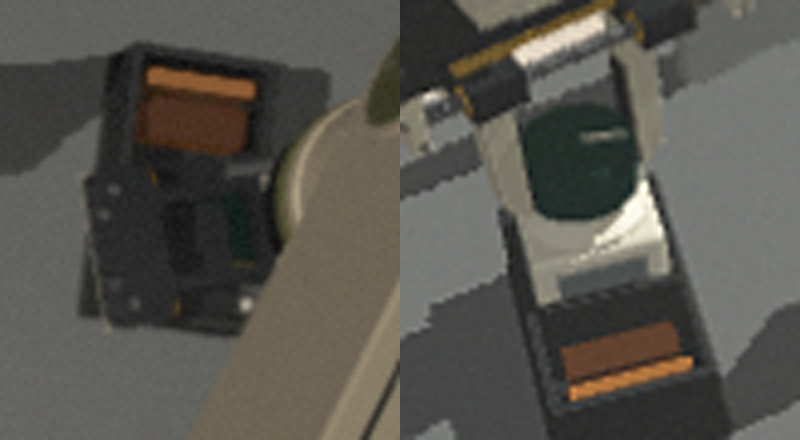

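Emit:
arm_command([
  [0, 0, -0.1],
  [0, 0, -0.15],
  [0, 0, -0.15],
  [0, 0, 0],
], claw=[5.4, 5.4, 5.4, 5.4], spin=[0, 0, 0, 0])

```text
time_s: 16.38
tcp_pos: [504.5, -289.9, 92.1]
ee_rot: [180.0, 0.0, -172.1]
wrist_force: [-2.2, -1.2, -0.8]
grip_width: 56.1
finger_force: 44.7
```

```bash
python3 - <<'E'
from h import *
to(505,-290.5,119);jar()
E
```

```text
t 16.38 tcp [ 504.5 -289.9   92.1] rot [ 180.     0.  -172.1] q [ -35.   10.   96.    0.   74. -133.] F [-2.2 -1.2 -0.8] M [-0.1   0.22 -0.03] w 56.1 ff 44.7
tool cm [-0.04 -0.06 -2.69] spin rad -0.0
cap n 163 z [ 91.5  92.4 120.1 121.1]
jar 276 [70.8 78.2 79.3]
```

Emit:
arm_command([
  [0, 0, -0.3],
  [0, 0, -0.5],
  [0, 0, -0.5],
  [0, 0, -0.5],
  [0, 0, -0.5],
  [0, 0, -0.35],
  [0, 0, 0],
  [0, 0, 0],
], claw=[5.4, 5.4, 5.4, 5.4, 5.4, 5.4, 5.4, 5.4], spin=[0, 0, 0, 0, 0, 0, 0, 0])

```text
time_s: 17.42
tcp_pos: [504.4, -290.0, 118.6]
ee_rot: [180.0, -0.0, -172.1]
wrist_force: [-0.4, 0.2, -0.7]
grip_width: 56.3
finger_force: 44.7
```

```bash
python3 - <<'E'
from h import *
to(505,-290.5,119);s=jar();to(505,-290.5,119)
cv2.imwrite('pics/c5.png',cv2.resize(s['img'][110:330,160:470],None,fx=2.5,fy=2.5,interpolation=2)[...,::-1])
panel(); to(505,-290.5,119)
E
```

```text
t 17.43 tcp [ 504.4 -290.   118.6] rot [ 180.    -0.  -172.1] q [ -35.    9.   95.    0.   77. -133.] F [-0.4  0.2 -0.7] M [ 0.01 -0.   -0.  ] w 56.3 ff 44.7
tool cm [-0.06 -0.05 -0.04] spin rad -0.0
cap n 56 z [116.5 119.4 146.6 147.6]
stripe 6 [ 494.9 -294.7  132.9] dir -157.5
jar 346 [70.  77.9 79.4]
t 17.48 tcp [ 504.3 -290.   118.5] rot [ 180.    -0.  -172.1] q [ -35.    9.   95.    0.   77. -133.] F [ 0.3 -0.4 -0.2] M [ 0.06 -0.04 -0.02] w 55.9 ff 44.7
tool cm [-0.06 -0.06 -0.05] spin rad -0.0
32 362 -3.7 | 57 381 -12.8 | 82 394 -22.4 | 107 387 -31.3 | 132 409 -40.1 | 157 412 -49.6 | 182 435 -58.9 | 207 1 -58.5 | slope deg -20.02
t 17.52 tcp [ 504.3 -290.   118.5] rot [ 180.    -0.  -172.1] q [ -35.    9.   95.    0.   77. -133.] F [-0.5 -0.  -0.9] M [ 0.03 -0.03  0.03] w 56.2 ff 44.7
tool cm [-0.07 -0.06 -0.05] spin rad -0.0
```

View pics/c5.png

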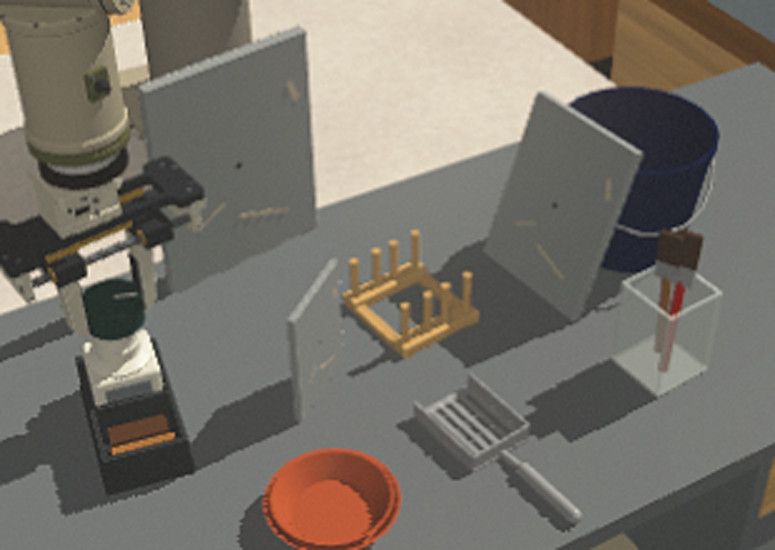

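The panel leans at 20° on the pail (crop (560,200)). The cap is held level at (113,308) above the jar's neck, about 1 cm clear, and the jar is still seated. Nothing else has moved.

```bash
python3 -c "
from plant import ctrl
print(ctrl.close_job())"
```

```text
the job is handed in; nothing more can be done
None
```

The job is handed in at about 17.5 s of the 51 s allowed: the drawer front leans steadily against the pail at about 20°, and the cap is unscrewed and held level about 1 cm above the mouth of the jar, which is still in its pocket.

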